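# Close the split mould under the clamping bridge

### The job

One half of a split aluminium mould stands fixed at the far end of the guide; of the two loose halves, find the one whose brass keys fit its slots. Lay it flat in the open mouth of the guide, short of the blue bridge and keys towards the fixed half, let go of it, and then push it under the bridge until the two faces are fully closed. Leave the other loose half, the bottle, the tin and the tape measure where they are.

Things in the scene. Friction and masses are not known exactly. Their poses are not given: they have to be found in the camera images.
- guide: Guide fixed to the worktop: dark steel plate, lane of two steel rails, blue bridge across. Origin on the worktop under the bridge's centre; x along the lane from its open mouth to the fixed half, y across, z up. Plate x -135 to +95, 104 wide, top (sliding surface) z = 6. Rails 10 wide, tops at z = 14; straight lane 54 wide from x = -40 to +90.
- mouth (a point): Middle of the guide's open mouth, on the plate, 85 mm before the bridge's centre (guide x = -85, z = 6); axes as the guide's. Here the rails flare: 54 mm between them at guide x = -40, widening evenly to 74 at x = -105. A loose half laid with its origin here stops short of the bridge.
- bridge (a point): Middle of the underside of the blue bridge beam (guide x = 0, z = 43); axes as the guide's. The beam is 30 mm wide along the lane (guide x -15 to +15), 104 across, 16 thick (top z = 59, screw heads to 64); its posts stand at y = +-38 to +-52.
- rear_face (a point): Middle of the lower edge of the fixed half's face, at guide x = 33, z = 6; axes as the guide's, the face looks to -x. The fixed half is an aluminium block 50 wide, 32 high, 48 deep, with two slots open at the top and in the face, 14 wide, 14 deep, centred 13 mm either side of the middle; web 12 wide between them. Behind it a stop plate.
- half_two: Loose aluminium half that matches: block 70 long (x) x 50 wide (y) x 32 high, 0.2 to 0.42 kg, lying flat, with TWO brass keys 8 wide that stand 12 mm out of its +x face at y = +-13. Origin: centre of the block's underside without keys; x points to the keys, z up. Closed, its origin is at guide x = -2 and its tail at x = -37, 22 mm before the bridge.
- two_face (a point): Middle of the lower edge of the keyed (+x) face of half_two, 35 mm from its origin along its x; axes as the block's. It meets rear_face when the mould is closed.
- half_one: Loose aluminium mould half of another mould, the same block 70 x 50 x 32 but with ONE brass key, 12 wide, in the middle of its +x face; it cannot close. Origin and axes as for half_two. To be left alone.
- threadlock: Red bottle with a white tip, 34 wide, 98 high, standing; origin at the centre of its foot. Bystander.
- grease_tin: Round tin with a green lid, 69 across, 28 high; origin at the centre of its foot. Bystander.
- tape_measure: Yellow tape measure 36 x 80 x 62 high; origin at the centre of its foot. Bystander.

How it is judged (in metres and radians):
On the way:
1. the two-keyed half lies flat and released in the guide's mouth, short of the bridge, keys towards the fixed half (its keyed face 50 to 125 mm from the fixed face, within 12 mm of the centre line) (angle between half_two's own z axis and vertical below 0.06 rad and z of two_face in the frame of rear_face between -0.003 and 0.003 m and x of two_face in the frame of rear_face between -0.125 and -0.05 m and y of two_face in the frame of rear_face between -0.012 and 0.012 m and angle between the x axis of half_two and the x axis of guide, either way round below 0.25 rad and contact force between the fingers and half_two below 0.3 N and linear speed of half_two below 0.02 m/s), for 0.2 s.
At the end, for the whole second after the job is handed in: The two-keyed half lies flat on the guide's plate under the bridge, its keyed face within 3 mm of the fixed half's face, in line with it (4 mm sideways, 0.06 rad), at rest and not touched by the fingers (angle between half_two's own z axis and vertical below 0.06 rad and z of two_face in the frame of rear_face between -0.003 and 0.003 m and x of two_face in the frame of rear_face between -0.003 and 0.004 m and y of two_face in the frame of rear_face between -0.004 and 0.004 m and angle between the x axis of half_two and the x axis of guide, either way round below 0.06 rad and linear speed of half_two below 0.01 m/s and contact force between the fingers and half_two below 0.3 N).
It fails at once if the one-keyed half is moved by more than 30 mm (distance of half_one from where it was at the start of the episode above 0.03 m).
It fails at once if the bottle is moved by more than 40 mm (distance of threadlock from where it was at the start of the episode above 0.04 m).
It fails at once if the tin is moved by more than 40 mm (distance of grease_tin from where it was at the start of the episode above 0.04 m).
It fails at once if the tape measure is moved by more than 40 mm (distance of tape_measure from where it was at the start of the episode above 0.04 m).
It also fails if it takes over 45 s, if anything falls off the work surface, if the arm or the gripper's body presses on something with over 40 N, if the wrist force passes 120 N, or if a joint passes its speed limit or range.

### The arm

A 6-joint arm with a two-finger parallel gripper is mounted at the origin on a cart in front of the work surface, level with it; the furniture and walls round the work are solid. World frame = base frame: x ahead of the robot, y to its left, z up, the work surface at z = 0. Lengths are in mm, angles in rad, forces in N, time in s.
With the tool pointing down it reaches from about 350 to 875 mm from the base axis. Payload 4.2 kg.
Tool frame: the origin (TCP) lies between the finger pads; the fingertips stand 8 mm ahead of it and the grasp point (between the pads) lies 11 mm behind it; z points along the fingers, y is the line along which they close (so a half turn about z gives the same grasp; the last joint's range is limited). The gripper opens to 85 mm and grips with 20 to 120 N. Pads are 22 mm wide; open, the fingers measure 114 mm over their backs; the gripper's body (76 mm by 85 mm) begins 54 mm behind the grasp point. The pads swing forward as they close: fully open they stand 13 mm farther back than shut.
Start: joints at [-0.988, 0.385, 0.008, 0, -1.194, -0.259], TCP at [198.872, -592.494, 239.312] pointing down, gripper open.
Joint ranges: [-3.14, 3.14], [-1.21, 2.06], [-1.07, 1.41], [-3.16, 2.05], [-2.99, -0.16], [-3.1, 3.1]. Speed limits (rad/s): [2.79, 2.79, 3.14, 3.14, 3.14, 3.14].

### API

Orientations are given as a unit quaternion [x, y, z, w].
In Python, from bench import read_state, get_image, camera_params, job_done gives the robot as it stands.
- The arm moves only by the tool drive_tool, never from a script. Its argument "moves" is a list that holds one entry, the list of rows, each a list of 7 numbers: the shift along the tool's x, y, z in m, then the turn, a rotation vector about the tool's x, y, z in rad, then the closure in counts, from 0 (fully open) to 255 (shut). A call has 1 to 8 rows; each row shifts and turns the commanded pose from where the row before left it, along the tool's axes as they then stand; what a row does not reach is not made up. A row lasts 1/12 s, in which the tool goes at most 41.7 mm and 7.16 degrees, less where a joint would pass 70% of its speed; a pose out of reach is approached as far as the arm can. A call is refused whole if a number of a shift passes 0.0417 or a number of a turn 0.125, either way. A call with a gripper value outside its range is refused whole. The fingers move at their own pace and stop on an object; the grip force is fixed at half the most. Time passes only in rows, so rows that do not move let the fingers close. It gives the time, the measured TCP pose, the force and the opening at its end, in the units of the state.
- read_state(): the state, without advancing time (a new reading comes with each control period).
- get_image(name): name is "scene" or "top" or "wrist"; returns the picture (384x512x3 uint8, blue, green, red); there is no depth.
- camera_params(name): a dict with "mtx" (3x3 intrinsics, pixels), "extrinsics" (4x4, takes a point from camera to world coordinates). Camera axes: x right, y up, looking along -z (the intrinsics and any distortion apply to the point x, -y, -z); pixel columns grow to the right and rows downward; lengths in mm; the calibration is good to about 2 mm. A picture is of the moment at which its call begins: read the wrist's pose just before it. camera_params takes no time and is no camera call; for the wrist camera it gives the pose at the moment of the call.
- job_done(): hands the job in, once; it reports no verdict.
The state is a dict: "clock": time; "joints": joint angles; "joint_vel": joint speeds; "joint_efforts": joint torques, N m; "position": TCP position; "ee_rot": TCP orientation; "contact_force": force on the tool from outside, world axes, zero at the start; "wrist_torque": the same for the moment, N m; "gripper_width": finger opening in mm.
Only numpy, scipy, OpenCV 4.12 (cv2) and the standard library are available. Lean on these libraries where they do the work, as an engineer would, in place of code of your own. Each camera call takes 0.05 s, during which the arm holds its last target. There are 200 camera calls.

## Working session

There is one attempt and no reset: what is moved stays moved. The work goes in short steps, Python scripts to look and compute and a tool call to move; the robot and the scene stay as the last step left them, time stands still between calls to the robot, and variables do not carry over. Pictures are saved under pics/ and viewed, on a budget of 10 in all, crops included, one or two more only if the job needs it, and the job is handed in when it is done.

Besides the shell and the picture viewer there is one more tool, called by a JSON object that holds its "api" and its "payload", one argument or row to a line. drive_tool: Moves the arm, as the interface text tells. Its arguments: {"type":"object","properties":{"moves":{"type":"array"}},"required":["moves"]}

```bash
mkdir -p pics
python3 - <<'E'
from bench import *
import cv2,numpy as np
s=read_state();print(s)
for n in("scene","top"):
    im=get_image(n);cv2.imwrite(f"pics/{n}0.png",im)
    p=camera_params(n);print(n,np.round(p["mtx"],1).tolist(),np.round(p["extrinsics"],3).tolist(),[k for k in p])
E
```

```text
{'clock': 0.0, 'joints': array([-9.88397852e-01,  3.85552988e-01,  6.64609023e-03, -4.76822978e-04,
       -1.19398717e+00, -2.58614646e-01]), 'joint_vel': array([ 0.00179159,  0.00065464,  0.00068901,  0.00093162, -0.00138256,
        0.00078692]), 'joint_efforts': array([ 2.23578492e-03, -3.92291844e+01,  1.88397163e+01,  4.18619961e+00,
       -4.73011707e-03, -4.84255196e-06]), 'position': array([ 198.69690904, -591.99182528,  238.23492989]), 'ee_rot': array([-1.61098770e-01,  9.86937707e-01,  1.04795228e-03, -2.25883378e-04]), 'contact_force': array([ 0.24449837, -0.23138025, -0.78662955]), 'wrist_torque': array([-0.03135791, -0.047798  , -0.07080775]), 'gripper_width': 85.11701761596387}
scene [[470.3, 0.0, 256.9], [0.0, 470.3, 200.3], [0.0, 0.0, 1.0]] [[-0.687, 0.306, -0.659, -81.798], [-0.727, -0.285, 0.625, 760.609], [0.003, 0.908, 0.418, 491.455], [0.0, 0.0, 0.0, 1.0]] ['mtx', 'extrinsics']
top [[457.4, 0.0, 258.4], [0.0, 457.4, 195.7], [0.0, 0.0, 1.0]] [[-0.015, 0.995, -0.095, 488.502], [-1.0, -0.017, -0.023, 133.217], [-0.024, 0.095, 0.995, 1041.684], [0.0, 0.0, 0.0, 1.0]] ['mtx', 'extrinsics']
```

View pics/top0.png

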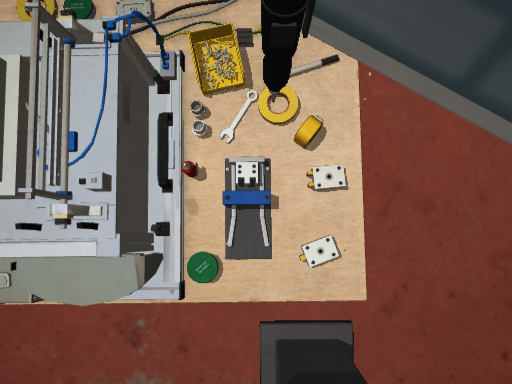

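View pics/scene0.png

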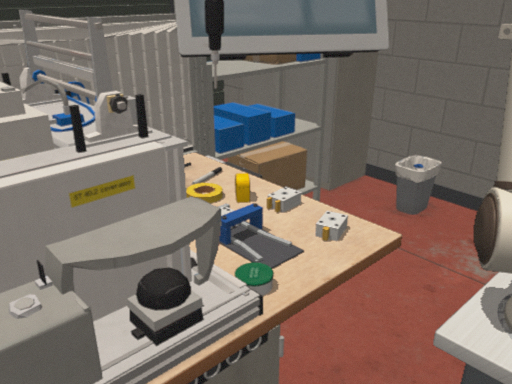

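```bash
cat > h.py <<'E'
from bench import *
import cv2,numpy as np
def ray(n,u,v,z,P=None):
    P=P or camera_params(n);K=P["mtx"];E=P["extrinsics"]
    d=np.linalg.inv(K)@[u,v,1];d=E[:3,:3]@(d*[1,-1,-1]);o=E[:3,3]
    return o+d*(z-o[2])/d[2]
def proj(n,p,P=None):
    P=P or camera_params(n);E=P["extrinsics"];c=E[:3,:3].T@(np.array(p,float)-E[:3,3])
    q=P["mtx"]@(c*[1,-1,-1]);return q[:2]/q[2]
E
python3 - <<'E'
import cv2
im=cv2.imread("pics/top0.png")
cv2.imwrite("pics/c0.png",cv2.resize(im[150:275,210:355],None,fx=4.8,fy=4.8,interpolation=cv2.INTER_CUBIC))
E
```

```text
(no output)
```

View pics/c0.png

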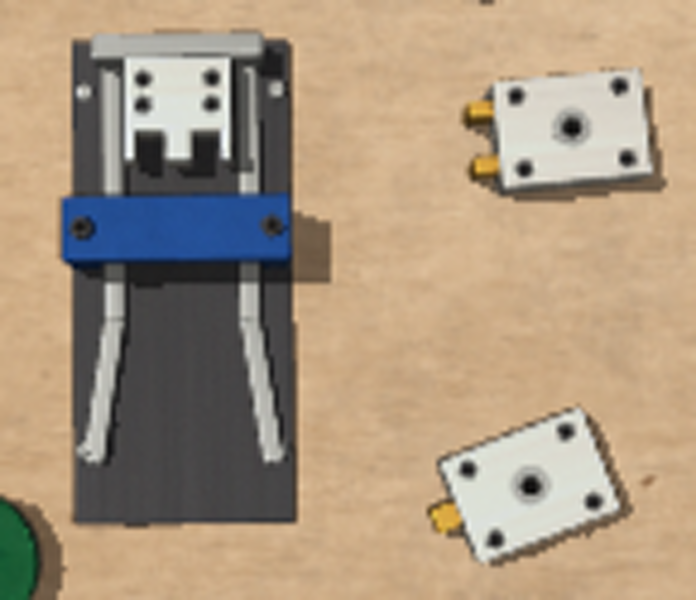

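Run:
```python
from h import *
def f(x,y,z): return np.round(ray("top",210+(x+.5)/4.8-.5,150+(y+.5)/4.8-.5,z),1)
for n,x,y,z in [("holeC",571,127,32),("h1",516,96,32),("h2",620,86,32),("h3",627,158,32),("h4",524,169,32),("plBL",73,522,6),("plBR",297,522,6),("plTL",73,40,6),("plTR",292,40,6),("brL",82,228,62),("brR",272,226,62),("brFL",62,262,59),("brFR",290,262,59),("brBL",62,198,59),("brBR",291,198,59),("fixL",126,160,38),("fixR",231,160,38),("railL",120,319,14),("railR",243,319,14),("one",530,485,32),("red",-110,100,90),("green",0,560,28)]: print(n,f(x,y,z))
for u,v,z in((190,169,98),(203,267,28),(309,131,62)):print(np.round(ray("top",u,v,z)))
```

```text
holeC [625.9   0.   32. ]
h1 [640.8  25.   32. ]
h2 [644.6 -23.2  32. ]
h3 [611.  -25.3  32. ]
h4 [606.7  22.2  32. ]
plBL [447.1 234.7   6. ]
plBR [445.6 129.8   6. ]
plTL [675.8 232.8   6. ]
plTR [673.8 128.1   6. ]
brL [580.1 224.1  62. ]
brR [579.6 138.8  62. ]
brFL [565.2 233.5  59. ]
brFR [563.5 131.   59. ]
brBL [594.2 233.3  59. ]
brBR [592.3 130.1  59. ]
fixL [613.5 205.7  38. ]
fixR [612.6 157.3  38. ]
railL [541.5 211.1  14. ]
railR [540.5 153.4  14. ]
one [461.9  23.5  32. ]
red [635.5 305.6  90. ]
green [431.1 266.2  28. ]
[637. 297.  98.]
[430. 281.  28.]
[721.  43.  62.]
```

```bash
cat >> h.py <<'E'
from scipy.spatial.transform import Rotation as R
def plan(x,y,z,yaw):
    s=read_state();p=np.array(s["position"]);r=R.from_quat(s["ee_rot"])
    T=R.from_matrix(np.array([[np.cos(yaw),np.sin(yaw),0],[np.sin(yaw),-np.cos(yaw),0],[0,0,-1]]))
    print("clock",round(float(s["clock"]),2),"p",np.round(p,1),"tool-shift mm",np.round(r.inv().apply(np.array([x,y,z])-p),1),"rotvec",np.round((r.inv()*T).as_rotvec(),3),"end-frame shift",np.round(T.inv().apply(np.array([x,y,z])-p),1))
E
python3 - <<'E'
from h import *
for z in(100,200,300,400,500,600):
    a=ray("top",275,92,z);print(z,np.round(a),np.round(proj("scene",a)))
plan(626,0,150,-1.487)
E
```

```text
100 [798. 116. 100.] [201. 160.]
200 [765. 118. 200.] [207. 123.]
300 [732. 120. 300.] [213.  81.]
400 [699. 122. 400.] [221.  33.]
500 [666. 124. 500.] [230. -21.]
600 [634. 125. 600.] [240. -85.]
clock 0.1 p [ 198.7 -592.1  238.3] tool-shift mm [-593.4  425.3   89.1] rotvec [ 2.000e-03  1.000e-03 -1.331e+00] end-frame shift [-554.2 -475.3   88.3]
```

{"api": "drive_tool", "payload": {
  "moves": [
    [[-0.033,0.0237,0.002,0,0,0,0],[-0.033,0.0237,0.002,0,0,0,0],[-0.033,0.0237,0.002,0,0,0,0],[-0.033,0.0237,0.002,0,0,0,0],[-0.033,0.0237,0.002,0,0,0,0],[-0.033,0.0237,0.002,0,0,0,0],[-0.033,0.0237,0.002,0,0,0,0],[-0.033,0.0237,0.002,0,0,0,0]]
  ]
}}

```text
clock: 0.77
position: [389.3, -326.8, 223.0]
ee_rot: [-0.161, 0.987, 0.0, -0.0]
contact_force: [0.4, -0.0, -0.4]
gripper_width: 85.5
```

{"api": "drive_tool", "payload": {
  "moves": [
    [[-0.033,0.0237,0.002,0,0,0,0],[-0.033,0.0237,0.002,0,0,0,0],[-0.033,0.0237,0.002,0,0,0,0],[-0.033,0.0237,0.002,0,0,0,0],[-0.033,0.0237,0.002,0,0,0,0],[-0.033,0.0237,0.002,0,0,0,0],[-0.033,0.0237,0.002,0,0,0,0],[-0.033,0.0237,0.002,0,0,0,0]]
  ]
}}

```text
clock: 1.43
position: [579.3, -63.1, 206.9]
ee_rot: [-0.161, 0.987, 0.0, -0.0]
contact_force: [1.9, -0.2, -0.2]
gripper_width: 85.7
```

{"api": "drive_tool", "payload": {
  "moves": [
    [[0,0,0,0,0,-0.121,0],[0,0,0,0,0,-0.121,0],[0,0,0,0,0,-0.121,0],[0,0,0,0,0,-0.121,0],[0,0,0,0,0,-0.121,0],[0,0,0,0,0,-0.121,0],[0,0,0,0,0,-0.121,0],[0,0,0,0,0,-0.121,0]]
  ]
}}

```text
clock: 2.1
position: [578.4, -65.0, 206.7]
ee_rot: [-0.604, 0.797, 0.0, -0.0]
contact_force: [0.4, 0.3, -0.0]
gripper_width: 85.4
```

{"api": "drive_tool", "payload": {
  "moves": [
    [[0,0,0,0,0,-0.121,0],[0,0,0,0,0,-0.121,0],[0,0,0,0,0,-0.121,0],[0,0,0,0,0,0,0]]
  ]
}}

```text
clock: 2.43
position: [578.5, -65.0, 206.8]
ee_rot: [0.737, -0.676, -0.0, 0.0]
contact_force: [-0.7, 0.4, 0.3]
gripper_width: 85.4
```

Run:
```python
from h import *
plan(626,0,150,-1.487);P=camera_params("wrist");print(np.round(P["mtx"],1).tolist(),np.round(P["extrinsics"],2).tolist());print(proj("wrist",[626,0,32],P))
cv2.imwrite("pics/w1.png",get_image("wrist"))
```

```text
clock 2.43 p [578.5 -65.  206.8] tool-shift mm [-60.7 -53.   56.7] rotvec [0.001 0.    0.002] end-frame shift [-60.8 -52.8  56.8]
[[292.1, 0.0, 252.8], [0.0, 292.1, 188.4], [0.0, 0.0, 1.0]] [[-1.0, 0.08, 0.02, 583.61], [-0.09, -0.96, -0.26, -132.02], [0.0, -0.26, 0.96, 341.88], [0.0, 0.0, 0.0, 1.0]]
[205.5544869  225.01012917]
```

View pics/w1.png

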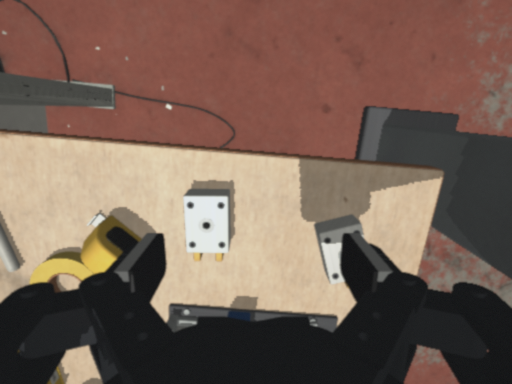

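{"api": "drive_tool", "payload": {
  "moves": [
    [[-0.0203,-0.0176,0.012,0,0,0,0],[-0.0203,-0.0176,0.012,0,0,0,0],[-0.0203,-0.0176,0.012,0,0,0,0],[0,0,0.03,0,0,0,0],[0,0,0.03,0,0,0,0],[0,0,0.03,0,0,0,0],[0,0,0.02,0,0,0,0],[0,0,0.01,0,0,0,0]]
  ]
}}

```text
clock: 3.15
position: [624.1, -0.2, 47.6]
ee_rot: [0.735, -0.678, -0.002, 0.003]
contact_force: [-0.5, 0.3, 0.1]
gripper_width: 85.0
```

{"api": "drive_tool", "payload": {
  "moves": [
    [[0,0,0.016,0,0,0,0],[0,0,0.015,0,0,0,0],[0,0,0,0,0,0,0],[0,0,0,0,0,0,0]]
  ]
}}

```text
clock: 3.48
position: [626.3, -0.0, 20.3]
ee_rot: [0.736, -0.677, -0.0, 0.0]
contact_force: [-0.2, 0.6, -0.2]
gripper_width: 85.3
```

{"api": "drive_tool", "payload": {
  "moves": [
    [[0,0,0,0,0,0,255],[0,0,0,0,0,0,255],[0,0,0,0,0,0,255],[0,0,0,0,0,0,255],[0,0,0,0,0,0,255],[0,0,0,0,0,0,255],[0,0,0,0,0,0,255],[0,0,0,0,0,0,255]]
  ]
}}

```text
clock: 4.15
position: [627.3, 0.4, 22.0]
ee_rot: [0.736, -0.677, 0.001, -0.001]
contact_force: [-0.3, 1.3, 5.9]
gripper_width: 48.4
```

{"api": "drive_tool", "payload": {
  "moves": [
    [[0,0,0,0,0,0,255],[0,0,-0.01,0,0,0,255],[0,0,-0.02,0,0,0,255],[0,0,-0.02,0,0,0,255],[0,0,-0.025,0,0,0,255],[0,0,-0.025,0,0,0,255],[0,0,0,0,0,0,255]]
  ]
}}

```text
clock: 4.73
position: [629.1, 0.4, 125.9]
ee_rot: [0.736, -0.676, 0.003, -0.004]
contact_force: [1.4, 0.4, -2.0]
gripper_width: 48.5
```

Run:
```python
from h import *
plan(495,182.3,120,-3.149);s=read_state();print(s["contact_force"],s["gripper_width"],s["joints"])
```

```text
clock 4.73 p [6.291e+02 4.000e-01 1.259e+02] tool-shift mm [-192.7  118.3    4.8] rotvec [-0.007  0.008  1.663] end-frame shift [135.5 180.9   5.9]
[ 1.42325008  0.39913067 -2.01923697] 48.515515560144216 [ 0.25807941  0.48308516 -0.13808593  0.00179351 -0.93996826 -0.17422141]
```

{"api": "drive_tool", "payload": {
  "moves": [
    [[-0.015,0.0093,0,0,0,0,255],[-0.0275,0.0169,0,0,0,0,255],[-0.0275,0.0169,0,0,0,0,255],[-0.0275,0.0169,0,0,0,0,255],[-0.0275,0.0169,0,0,0,0,255],[-0.0275,0.0169,0,0,0,0,255],[-0.0275,0.0169,0,0,0,0,255],[-0.0125,0.0076,0,0,0,0,255]]
  ]
}}

```text
clock: 5.4
position: [489.3, 183.5, 119.4]
ee_rot: [0.737, -0.676, -0.001, 0.001]
contact_force: [0.1, 1.0, -3.5]
gripper_width: 48.2
```

{"api": "drive_tool", "payload": {
  "moves": [
    [[0,0,0,0,0,0.118,255],[0,0,0,0,0,0.118,255],[0,0,0,0,0,0.118,255],[0,0,0,0,0,0.118,255],[0,0,0,0,0,0.118,255],[0,0,0,0,0,0.118,255],[0,0,0,0,0,0.118,255],[0,0,0,0,0,0.118,255]]
  ]
}}

```text
clock: 6.07
position: [491.2, 181.4, 119.2]
ee_rot: [-0.345, 0.939, -0.0, -0.001]
contact_force: [0.0, 0.0, -3.5]
gripper_width: 49.0
```

{"api": "drive_tool", "payload": {
  "moves": [
    [[0,0,0,0,0,0.118,255],[0,0,0,0,0,0.118,255],[0,0,0,0,0,0.118,255],[0,0,0,0,0,0.118,255],[0,0,0,0,0,0.118,255],[0,0,0,0,0,0.118,255],[0,0,0,0,0,0,255],[0,0,0,0,0,0,255]]
  ]
}}

```text
clock: 6.73
position: [491.5, 181.6, 119.6]
ee_rot: [-0.003, 1.0, -0.0, -0.001]
contact_force: [0.2, 0.4, -3.0]
gripper_width: 48.6
```

Run:
```python
from h import *
plan(495,182.3,26,-3.149)
a=get_image("top");b=get_image("scene")
cv2.imwrite("pics/p2.png",np.hstack([cv2.resize(a[140:280,190:330],(400,400)),cv2.resize(b[170:310,190:330],(400,400))]))
```

```text
clock 6.73 p [491.5 181.6 119.6] tool-shift mm [-3.6  0.8 93.6] rotvec [-0.001 -0.002  0.013] end-frame shift [-3.5  0.7 93.6]
```

View pics/p2.png

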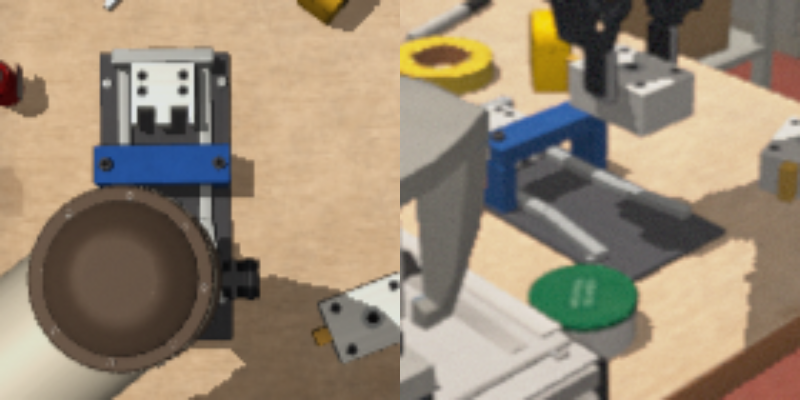

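{"api": "drive_tool", "payload": {
  "moves": [
    [[-0.0036,0.0008,0.01,0,0,0.013,255],[0,0,0.022,0,0,0,255],[0,0,0.022,0,0,0,255],[0,0,0.018,0,0,0,255],[0,0,0.01,0,0,0,255],[0,0,0.006,0,0,0,255],[0,0,0,0,0,0,255],[0,0,0,0,0,0,255]]
  ]
}}

```text
clock: 7.5
position: [496.4, 183.1, 32.5]
ee_rot: [0.005, 1.0, 0.0, 0.0]
contact_force: [0.8, 0.3, -1.8]
gripper_width: 48.6
```

{"api": "drive_tool", "payload": {
  "moves": [
    [[0,0,0.001,0,0,0,255],[0,0,0.001,0,0,0,255],[0,0,0,0,0,0,255]]
  ]
}}

```text
clock: 7.75
position: [496.2, 183.1, 31.0]
ee_rot: [0.005, 1.0, 0.0, 0.001]
contact_force: [-0.1, -0.3, -3.1]
gripper_width: 48.3
```

{"api": "drive_tool", "payload": {
  "moves": [
    [[0,0,0.001,0,0,0,255],[0,0,0.001,0,0,0,255],[0,0,0,0,0,0,255]]
  ]
}}

```text
clock: 8.0
position: [495.8, 182.8, 28.3]
ee_rot: [0.005, 1.0, 0.0, -0.0]
contact_force: [0.7, -0.4, -2.7]
gripper_width: 48.7
```

{"api": "drive_tool", "payload": {
  "moves": [
    [[0,0,0.001,0,0,0,255],[0,0,0.001,0,0,0,255],[0,0,0,0,0,0,255]]
  ]
}}

```text
clock: 8.25
position: [495.9, 182.9, 28.0]
ee_rot: [0.005, 1.0, -0.0, 0.0]
contact_force: [-3.6, 0.1, 8.9]
gripper_width: 48.3
```

{"api": "drive_tool", "payload": {
  "moves": [
    [[0,0,0,0,0,0,0],[0,0,0,0,0,0,0],[0,0,0,0,0,0,0],[0,0,0,0,0,0,0],[0,0,0,0,0,0,0],[0,0,0,0,0,0,0],[0,0,0,0,0,0,0],[0,0,-0.01,0,0,0,0]]
  ]
}}

```text
clock: 8.92
position: [494.6, 182.0, 34.9]
ee_rot: [0.005, 1.0, -0.001, -0.002]
contact_force: [-0.1, -0.1, 0.2]
gripper_width: 85.4
```

{"api": "drive_tool", "payload": {
  "moves": [
    [[0,0,-0.02,0,0,0,0],[0,0,-0.03,0,0,0,0],[0,0,-0.03,0,0,0,0],[0.03,0,0,0,0,0,0],[0.04,0,0,0,0,0,255],[0.02,0,0,0,0,0,255],[0,0,0,0,0,0,255],[0,0,0,0,0,0,255]]
  ]
}}

```text
clock: 9.58
position: [405.4, 184.0, 117.5]
ee_rot: [0.004, 1.0, 0.001, 0.001]
contact_force: [1.0, 0.3, -0.4]
gripper_width: 38.6
```

Run:
```python
from h import *
plan(430,182.5,20,-3.149)
P=camera_params("wrist");a=get_image("wrist");b=get_image("scene");print(read_state()["gripper_width"])
for p in([495+35*i,182.3+25*j,38] for i in(1,-1) for j in (1,-1)):print(np.round(proj("wrist",p,P)))
cv2.imwrite("pics/p3.png",np.hstack([a,cv2.resize(b[170:310,210:315],(288,384))]))
```

```text
clock 9.58 p [405.4 184.  117.5] tool-shift mm [-24.4  -1.4  97.5] rotvec [ 0.001  0.002 -0.001] end-frame shift [-24.6  -1.3  97.5]
22.923169896355564
[281. 334.]
[224. 334.]
[283. 262.]
[221. 263.]
```

View pics/p3.png

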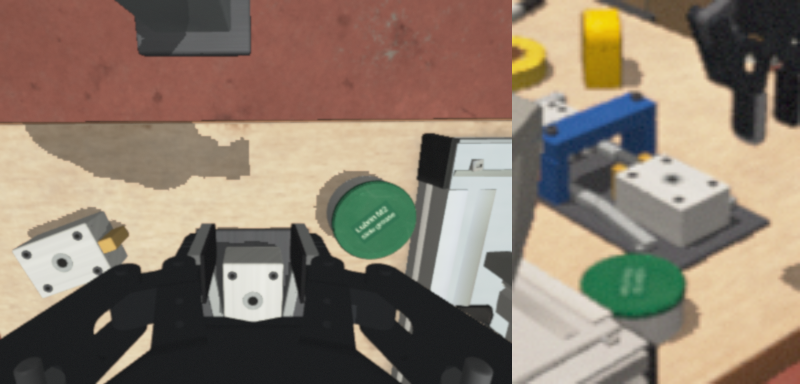

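{"api": "drive_tool", "payload": {
  "moves": [
    [[-0.0244,-0.0014,0.03,0,0,0,255],[0,0,0.03,0,0,0,255],[0,0,0.02,0,0,0,255],[0,0,0.012,0,0,0,255],[0,0,0.0055,0,0,0,255],[0,0,0,0,0,0,255],[-0.005,0,0,0,0,0,255],[-0.005,0,0,0,0,0,255]]
  ]
}}

```text
clock: 10.35
position: [441.5, 182.6, 19.7]
ee_rot: [0.005, 1.0, 0.001, 0.001]
contact_force: [0.3, 0.7, 1.3]
gripper_width: 0.0
```

{"api": "drive_tool", "payload": {
  "moves": [
    [[-0.005,0,0,0,0,0,255],[-0.005,0,0,0,0,0,255],[-0.005,0,0,0,0,0,255],[-0.005,0,0,0,0,0,255],[-0.005,0,0,0,0,0,255],[-0.005,0,0,0,0,0,255],[-0.005,0,0,0,0,0,255],[-0.005,0,0,0,0,0,255]]
  ]
}}

```text
clock: 11.02
position: [480.6, 181.4, 18.8]
ee_rot: [0.005, 1.0, -0.0, -0.0]
contact_force: [-2.8, 0.8, 2.1]
gripper_width: 0.0
```

{"api": "drive_tool", "payload": {
  "moves": [
    [[-0.005,0,0,0,0,0,255],[-0.005,0,0,0,0,0,255],[-0.005,0,0,0,0,0,255],[-0.005,0,0,0,0,0,255],[-0.005,0,0,0,0,0,255],[-0.003,0,0,0,0,0,255],[-0.002,0,0,0,0,0,255],[0,0,0,0,0,0,255]]
  ]
}}

```text
clock: 11.68
position: [511.0, 181.4, 18.8]
ee_rot: [0.005, 1.0, 0.0, 0.001]
contact_force: [-0.9, -0.6, 0.5]
gripper_width: -0.0
```

Run:
```python
from h import *
plan(532,181.9,19,-3.149)
a=get_image("top");b=get_image("scene")
cv2.imwrite("pics/p4.png",np.hstack([cv2.resize(a[150:240,205:295],(400,400),interpolation=2),cv2.resize(b[190:270,205:285],(400,400),interpolation=2)]))
```

```text
clock 11.68 p [511.  181.4  18.8] tool-shift mm [-21.    0.7  -0.2] rotvec [ 0.     0.001 -0.003] end-frame shift [-21.    0.6  -0.2]
```

View pics/p4.png

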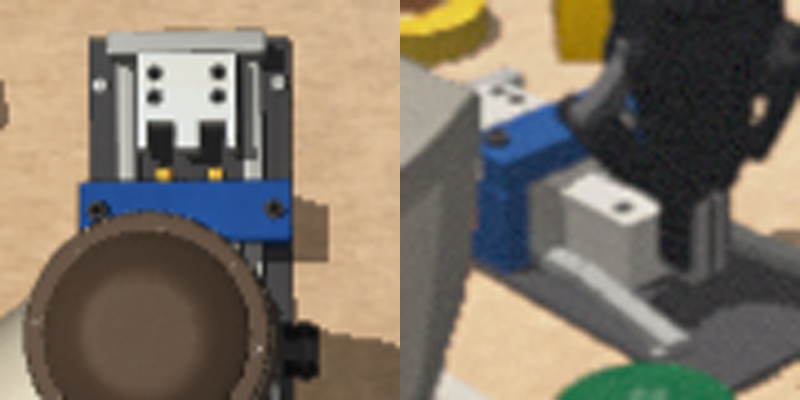

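The brass keys (163,175) and (215,175) are emerging from under the bridge, in line with the slots (160 and 213). I'll keep pushing gently.

{"api": "drive_tool", "payload": {
  "moves": [
    [[-0.003,0,0,0,0,0,255],[-0.003,0,0,0,0,0,255],[-0.003,0,0,0,0,0,255],[-0.002,0,0,0,0,0,255],[-0.002,0,0,0,0,0,255],[0,0,0,0,0,0,255]]
  ]
}}

```text
clock: 12.28
position: [523.8, 181.2, 18.8]
ee_rot: [0.005, 1.0, 0.0, 0.0]
contact_force: [-0.1, -0.9, 0.7]
gripper_width: 0.4
```

{"api": "drive_tool", "payload": {
  "moves": [
    [[-0.002,0,0,0,0,0,255],[-0.002,0,0,0,0,0,255],[-0.002,0,0,0,0,0,255],[0,0,0,0,0,0,255]]
  ]
}}

```text
clock: 12.62
position: [529.9, 181.2, 18.8]
ee_rot: [0.005, 1.0, 0.0, 0.0]
contact_force: [-1.5, 0.1, -0.3]
gripper_width: 0.1
```

{"api": "drive_tool", "payload": {
  "moves": [
    [[-0.001,0,0,0,0,0,255],[-0.001,0,0,0,0,0,255],[0,0,0,0,0,0,255]]
  ]
}}

```text
clock: 12.87
position: [531.5, 181.1, 18.7]
ee_rot: [0.005, 1.0, 0.0, 0.0]
contact_force: [-2.3, -0.1, -0.7]
gripper_width: -0.3
```

{"api": "drive_tool", "payload": {
  "moves": [
    [[-0.001,0,0,0,0,0,255],[-0.001,0,0,0,0,0,255],[0,0,0,0,0,0,255]]
  ]
}}

```text
clock: 13.12
position: [532.3, 180.8, 18.7]
ee_rot: [0.005, 1.0, -0.0, -0.001]
contact_force: [-4.8, 0.8, 2.7]
gripper_width: -0.1
```

{"api": "drive_tool", "payload": {
  "moves": [
    [[-0.001,0,0,0,0,0,255],[-0.001,0,0,0,0,0,255],[0,0,0,0,0,0,255]]
  ]
}}

```text
clock: 13.37
position: [532.3, 180.5, 18.7]
ee_rot: [0.005, 1.0, -0.001, -0.003]
contact_force: [-10.9, 2.6, 6.4]
gripper_width: 0.2
```

The tool stopped at x = 532.3 mm (expected 532) and the force is rising, so this is the closed stop. I'll press a little more, then back off and look.

{"api": "drive_tool", "payload": {
  "moves": [
    [[-0.001,0,0,0,0,0,255],[-0.001,0,0,0,0,0,255],[0,0,0,0,0,0,255],[0,0,0,0,0,0,255]]
  ]
}}

```text
clock: 13.7
position: [532.4, 180.3, 18.6]
ee_rot: [0.005, 1.0, -0.002, -0.005]
contact_force: [-16.7, 5.4, 10.6]
gripper_width: -0.2
```

{"api": "drive_tool", "payload": {
  "moves": [
    [[0.005,0,0,0,0,0,255],[0.01,0,0,0,0,0,255],[0.02,0,0,0,0,0,255],[0.03,0,-0.01,0,0,0,255],[0.03,0,-0.03,0,0,0,255],[0.03,0,-0.03,0,0,0,255],[0.02,0,-0.03,0,0,0,255],[0,0,0,0,0,0,255]]
  ]
}}

```text
clock: 14.37
position: [393.0, 183.9, 122.9]
ee_rot: [0.004, 1.0, 0.004, 0.004]
contact_force: [1.3, 0.7, -0.9]
gripper_width: -0.0
```

Run:
```python
from h import *
print(read_state()["position"],read_state()["contact_force"])
a=get_image("top");b=get_image("scene");cv2.imwrite("pics/top5.png",a)
cv2.imwrite("pics/p5.png",np.hstack([cv2.resize(a[150:240,205:295],(400,400),interpolation=2),cv2.resize(b[190:270,205:285],(400,400),interpolation=2)]))
```

```text
[393.03853406 183.86090317 122.88871576] [ 1.33412094  0.68896268 -0.94090908]
```

View pics/p5.png

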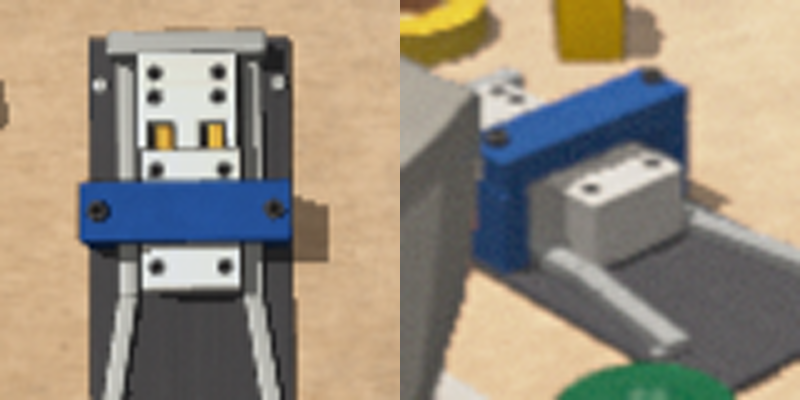

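Run:
```python
from h import *
f=lambda x,y:np.round(ray("top",205+(x+.5)/4.444-.5,150+(y+.5)/4.444-.5,38),1)
print("tail",f(191,290),"fixed face",f(188,149),"L",f(142,220),f(240,220),"fixed L/R",f(138,100),f(237,100))
job_done()
```

```text
tail [542.4 180.6  38. ] fixed face [612.6 181.2  38. ] L [577.5 204.5  38. ] [576.7 155.9  38. ] fixed L/R [637.7 205.9  38. ] [636.8 156.5  38. ]
the job is handed in; nothing more can be done
```

I found the two-keyed half, laid it flat in the guide's mouth with its keys towards the fixed half, and let go of it. I then pushed it under the bridge with the closed fingers until the faces met, and handed the job in. The tool reports no verdict.

- **Closure:** the push stopped at x = 532.3 mm, where I expected 532, and the force rose to about 17 N along the lane. In the last picture both keys sit in the slots. Tail to fixed face measures 70.2 mm against a 70 mm block, so I see no gap.
- **Alignment:** the closed half sits about 1 mm to one side of the fixed half, within the 4 mm allowed. In one crop I had read it as nearly 2 mm. No turn was visible.
- **Release:** the fingers were clear of the half before I handed in.
- **Other objects:** I planned the moves to stay clear of the other loose half, the bottle, the tin and the tape measure. I did not measure their positions again at the end.

No check failed. The gripper read 48.5 mm on the 50 mm block, and the tool rose about 2 mm as it closed; neither affected the job.

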